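Clear broken mortar prisms out of a test press

ROBOT

A 6-joint arm with a two-finger parallel gripper is mounted at the origin on the work surface. World frame = base frame: x ahead of the robot, y to its left, z up, the work surface at z = 0. Lengths are in mm, angles in rad, forces in N, time in s.
With the tool pointing down it reaches from about 400 to 925 mm from the base axis. Payload 12.5 kg.
Tool frame: the origin (TCP) lies midway between the tips of the shut fingers; the grasp point (between the pads) lies 19 mm behind it; z points along the fingers, y is the line along which they close (so a half turn about z gives the same grasp; the last joint's range is limited). The gripper opens to 95 mm and grips with 3 to 60 N. Pads are 20 mm wide; open, the fingers measure 119 mm over their backs; the gripper's body (75 mm by 180 mm) begins 59 mm behind the grasp point.
Start: joints at [-1.248, 0.491, 1.559, -0, 1.092, -0.106], TCP at [259.887, -568.426, 188.061] pointing down, gripper open.
Joint ranges: [-3.1, 3.1], [-0.84, 2.19], [0.05, 2.79], [-1.13, 4.28], [0.06, 2.93], [-2.69, 2.69]. Speed limits (rad/s): [2.22, 2.22, 2.79, 3.14, 3.14, 3.14].

INTERFACE

Orientations are given as [roll, pitch, yaw] about the fixed x, y, z axes, in that order (R = Rz(yaw) Ry(pitch) Rx(roll)).
In Python, from cell import env gives the robot as it stands.
- The arm moves only by the tool carry_out, never from a script. Its argument "series" is a list of rows, each a list of 4 numbers: the shift along the world's x, y, z normalised to -1 to 1, where 1 is 5 cm, then the turn about the world's z normalised to -1 to 1, where 1 is 6 degrees. In form: [[x, y, z, turn], ...]. A call has exactly 5 rows; each row shifts and turns the commanded pose from where the row before left it; what a row does not reach is not made up. A row lasts 1/10 s, in which the tool goes at most 50 mm and 8.59 degrees, less where a joint would pass 70% of its speed; a pose out of reach is approached as far as the arm can. A call with a number of a shift or a turn outside -1 to 1 is refused whole. A call with a gripper value outside its range is refused whole. "fingers" is the closure, from -1 (fully open) to 1 (shut), set as the call begins (left out, the last holds). The fingers move at their own pace and stop on an object; the grip force is fixed at half the most. Time passes only in rows, so rows that do not move let the fingers close, or fill a call up. It gives the time, the measured TCP pose, the force, the opening and the grip force at its end, in the units of the state.
- env.state(): the state, without advancing time (a new reading comes with each control period).
- env.read_camera(name): name is "scene" or "top"; returns the picture (480x640x3 uint8, red, green, blue); there is no depth.
- env.calibration(name): a dict with "K" (3x3 intrinsics, pixels), "pose" (4x4, takes a point from camera to world coordinates). Camera axes: x right, y down, z forward; pixel columns grow to the right and rows downward; lengths in mm; the calibration is good to about 2 mm. A picture is of the moment at which its call begins. calibration takes no time and is no camera call.
- env.job_done(): hands the job in; it is judged then, once.
Trained networks look in the newest picture that a camera, given by its name, has taken for a name from the list of things; names that differ only in an ending like _2 or _b are one class to them, and where a whole thing is asked for, a point or a joint stands for the part that bears it (a point fixed in the world has none). Each returns a list of dicts, best first, with "conf" (0 to 1); they miss things now and then, are a little off and sometimes report something else, mostly with a low value. They report only what shows in the picture. A call takes as long as a camera call.
- env.look_for(camera, label): "position" ([row, column] as shares, 0 to 1, of the picture: columns of its width, rows of its height, amid what is visible of it).
The state is a dict: "t": time; "joints": joint angles; "qvel": joint speeds; "tau": joint torques, N m; "eef_pos": TCP position; "tcp_rot": TCP orientation; "ft_force": force on the tool from outside, world axes, zero at the start; "moment": the same for the moment, N m; "opening": opening from 0.0 (shut) to 1.0 (fully open); "grip_force": force on a finger pad.
Only numpy, scipy, OpenCV 4.12 (cv2) and the standard library are available. Lean on these libraries where they do the work, as an engineer would, in place of code of your own. Each camera call takes 0.05 s, during which the arm holds its last target. There are 200 camera calls.

TASK

Push the red stop button on the yellow box down until it stays down, before disturbing anything in the blue press; then take the two broken grey mortar pieces out from under the press head and lower them into the black bin without dropping them from high up. When both lie in the bin, turn the red button clockwise until it releases and let it come back up. Do not knock the press head, and leave the standing red-brown specimen, beaker, balance and wrench where they are.

Things in the scene. Friction and masses are not known exactly. Their poses are not given: they have to be found in the camera images.
- press: Press fixed to the bench, its open front facing left (+y). Bed 380 (x) by 300 mm (y), blue with a steel top face 50 mm above this origin (centre of the bed's underside, at bench height). x points from the front to the back: about world -y. Two steel columns 36 mm thick at x = +60, y = +-150 mm carry the head. The front of the bed (x from -190 to -20 mm) is open above.
- head: Fixed blue loading head; same origin and axes as press. A block from x = -20 to +140, y = -180 to +180 mm, its underside 200 and top 260 mm above the origin (cap on top to 285): 150 mm free over the bed. Yellow stripe on its front. A vertical gripper cannot take what lies under it; one tilted 35 to 45 degrees, fingers pointing down and in under the head, can.
- long_piece: Broken grey mortar prism 40 wide, 40 high, 135 mm long, 340 to 590 g, on the press bed under the head. Origin: underside, middle of its flat sawn end, the end towards the press's open front. x runs along it to the ragged far end, z up. Sawn end within 15 mm of the head's front edge. Held by its end it droops when lifted: slide it out along the bed, then grip it again near its middle.
- long_piece_mid (a point): Middle of the long piece: halfway along (67 mm from the sawn end) and 20 mm above its underside.
- short_piece: Broken grey mortar prism 40 wide, 40 high, 85 mm long, 210 to 370 g, beside the long piece, about 120 mm between centre lines. Origin and axes as for the long piece; it can be lifted by a grip 20 mm from its sawn end.
- short_piece_mid (a point): Middle of the short piece: 42 mm from the sawn end and 20 mm above its underside.
- bin: Black open bin, fixed to the bench in front of the press (to its left, +y). Outside 280 by 280 mm, 80 mm high, walls and floor 6 mm. Origin: centre of its underside, z up.
- stop_top (a point): Centre of the top of the red mushroom stop button: head 50 mm across, 22 mm thick, on a yellow box 110 mm square and 70 mm high (grey collar adds 3), fixed to the bench, either behind the press (far right) or ahead beyond the bin. Top 114 mm above the bench when up, about 106 when latched down; 19 mm of air under the head when up. Moves with the button.
- stop (a joint): How far the button is down, m: 0 up, 0.011 end of travel. Sprung (2 N at first, 6 N at the bottom) with a catch on the way (about 7 N in all); pushed firmly to the end and let go, it stays latched at about 0.0075.
- stop_turn (a joint): Turn of the red head, rad: 0 at rest, grows clockwise seen from above, up to 1.3. A weak spring slowly turns it back when let go. Latched, a turn past about 0.5 frees the catch and it springs up once let go; turn 0.9 or more to be sure, then open the fingers.
- specimen: Intact red-brown mortar cylinder standing on the press bed towards the back, between the two pieces: 44 mm across, 70 mm tall. Origin: centre of its underside. Leave standing.
- beaker: Glass beaker, about 84 mm across, 110 mm tall, standing where the stop box is not: behind the press or ahead beyond the bin. Origin: centre of its underside. Leave alone.
- balance: White laboratory balance, 180 x 160 mm, 62 mm tall, on the bench beyond the bin. Origin: centre of its underside. Leave alone.
- wrench: Steel wrench 180 mm long lying on the bench beyond the press. Origin near its middle. Leave alone.

How it is judged (in metres and radians):
On the way, in this order (a step that is already met when the one before it is completed fails the run):
1. the stop button is latched down (value of joint stop above 0.006 m), for 0.3 s.
2. both broken pieces are in the bin while the stop button is still down (x of long_piece_mid in the frame of bin between -0.135 and 0.135 m and y of long_piece_mid in the frame of bin between -0.135 and 0.135 m and z of each of long_piece_mid, short_piece_mid in the frame of bin below 0.078 m and x of short_piece_mid in the frame of bin between -0.135 and 0.135 m and y of short_piece_mid in the frame of bin between -0.135 and 0.135 m and value of joint stop above 0.006 m), for 0.2 s.
3. the stop button is turned clockwise to release it (value of joint stop_turn above 0.3 rad).
At the end, for the whole second after the job is handed in: Both pieces rest inside the bin (their middles within its walls and below its rim, under 0.02 m/s) and the stop button is up again (within 2 mm of its top position) (x of long_piece_mid in the frame of bin between -0.135 and 0.135 m and y of long_piece_mid in the frame of bin between -0.135 and 0.135 m and z of each of long_piece_mid, short_piece_mid in the frame of bin below 0.078 m and x of short_piece_mid in the frame of bin between -0.135 and 0.135 m and y of short_piece_mid in the frame of bin between -0.135 and 0.135 m and value of joint stop below 0.002 m and linear speed of each of long_piece, short_piece below 0.02 m/s); the robot touches nothing.
It fails at once if a broken piece is shifted by more than 15 mm while the stop button is up and the pieces are not all in the bin (value of joint stop below 0.004 m and distance of any of long_piece, short_piece from where it was at the start of the episode above 0.015 m and not (x of long_piece_mid in the frame of bin between -0.135 and 0.135 m and y of long_piece_mid in the frame of bin between -0.135 and 0.135 m and z of each of long_piece_mid, short_piece_mid in the frame of bin below 0.078 m and x of short_piece_mid in the frame of bin between -0.135 and 0.135 m and y of short_piece_mid in the frame of bin between -0.135 and 0.135 m)).
It fails at once if a broken piece falls or is thrown faster than 1.4 m/s (a drop of 100 mm) (linear speed of any of long_piece, short_piece above 1.4 m/s).
It fails at once if the robot knocks the press head with more than 15 N (contact force between any of the arm, the fingers and head above 15 N).
It fails at once if the specimen, beaker, balance or wrench is moved by more than 20 mm or the specimen or beaker tipped over (distance of any of specimen, beaker, balance, wrench from where it was at the start of the episode above 0.02 m or angle between any of specimen, beaker's own z axis and vertical above 0.5 rad).
It also fails if it takes over 72 s, if anything falls off the work surface, if the arm or the gripper's body presses on something with over 40 N, if the wrist force passes 120 N, or if a joint passes its speed limit or range.

## Working session

There is one attempt and no reset: what is moved stays moved. The work goes in short steps, Python scripts to look and compute and a tool call to move; the robot and the scene stay as the last step left them, time stands still between calls to the robot, and variables do not carry over. Pictures are saved under pics/ and viewed, at most 10 in all, crops included, and the job is handed in when it is done.

Besides the shell and the picture viewer there is one more tool, called after "Emit:" as name(argument=value, ...) on one line, values as JSON. carry_out: Moves the arm, as the interface text tells. Its arguments: {"type":"object","properties":{"series":{"type":"array","items":{"type":"array","items":{"type":"number","minimum":-1,"maximum":1}}},"fingers":{"type":"number"}},"required":["series"]}

```bash
ls; mkdir -p pics
cat > h.py <<'E'
import numpy as np, cv2
from cell import env
def ray(cam,rc):
    c=env.calibration(cam);K=np.array(c["K"]);T=np.array(c["pose"])
    p=np.array([rc[1]*640,rc[0]*480,1.]);d=T[:3,:3]@np.linalg.solve(K,p);return T[:3,3],d
def at(cam,rc,z):
    o,d=ray(cam,rc);return o+d*(z-o[2])/d[2]
def proj(cam,P):
    c=env.calibration(cam);K=np.array(c["K"]);T=np.linalg.inv(np.array(c["pose"]))
    q=K@(T[:3,:3]@np.array(P,float)+T[:3,3]);return q[:2]/q[2]
def snap(cam,name):
    im=env.read_camera(cam);cv2.imwrite(f"pics/{name}.png",im[:,:,::-1]);return im
E
python3 - <<'E'
from h import *
np.set_printoptions(precision=1,suppress=True)
print(env.state())
Z=dict(press=50,head=260,long_piece=90,short_piece=90,bin=40,stop_top=114,specimen=70,beaker=60,balance=62,wrench=5)
for c in("scene","top"):
    snap(c,c+"0");print(c,np.array(env.calibration(c)["pose"])[:3,3])
    for n,z in Z.items():
        for r in env.look_for(c,n)[:2]: print(n,round(r["conf"],2),np.array(r["position"])*[480,640],at(c,r["position"],z))
E
```

```text
pics
{'t': 0.0, 'joints': array([-1.2,  0.5,  1.6, -0. ,  1.1, -0.1]), 'qvel': array([-0.,  0.,  0.,  0., -0.,  0.]), 'tau': array([  0. , -61.3, -25.8,   0.1,   0. ,  -0. ]), 'eef_pos': array([ 259.8, -568.2,  187.5]), 'tcp_rot': array([-3.1, -0. ,  0.4]), 'ft_force': array([-0.2,  0. , -0.1]), 'moment': array([-0., -0.,  0.]), 'grip_force': 0.0, 'opening': 1.0017366501308342}
scene [1248.4  554.2  937.3]
press 0.88 [213.4 317. ] [ 512.6 -135.    50. ]
head 0.83 [160.7 304. ] [ 565.5 -127.1  260. ]
long_piece 0.87 [203.1 324.7] [ 500.1 -117.4   90. ]
short_piece 0.97 [225.  299.3] [ 610.6 -106.9   90. ]
short_piece 0.19 [201.6 325.1] [ 494.6 -120.7   90. ]
bin 0.8 [301.9 495.1] [453.2 383.4  40. ]
stop_top 0.88 [299.8 391.5] [665.4 227.8 114. ]
beaker 0.73 [152.4 247.7] [ 453.  -494.4   60. ]
balance 0.9 [380.9 444.4] [723.4 408.   62. ]
wrench 0.65 [301.6 268. ] [796.8 -36.5   5. ]
top [ 407.    11.6 1440.5]
press 0.63 [273.1 366. ] [ 540.7 -116.2   50. ]
head 0.96 [268.5 391.7] [ 531.9 -154.9  260. ]
bin 0.57 [300.  178.1] [461.8 382.2  40. ]
bin 0.39 [225.  237.5] [667.  232.5  40. ]
stop_top 0.52 [225.7 238. ] [651.5 219.4 114. ]
beaker 0.59 [291.2 486.7] [ 497.2 -432.8   60. ]
beaker 0.24 [185.9 339.4] [775.7 -42.6  60. ]
balance 0.84 [212.2 173.5] [695.1 402.1  62. ]
wrench 0.67 [186.6 339.5] [788.4 -45.1   5. ]
```

View pics/scene0.png

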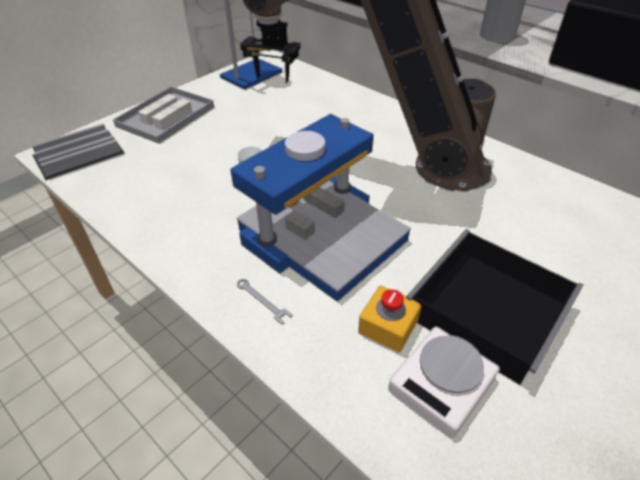

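View pics/top0.png

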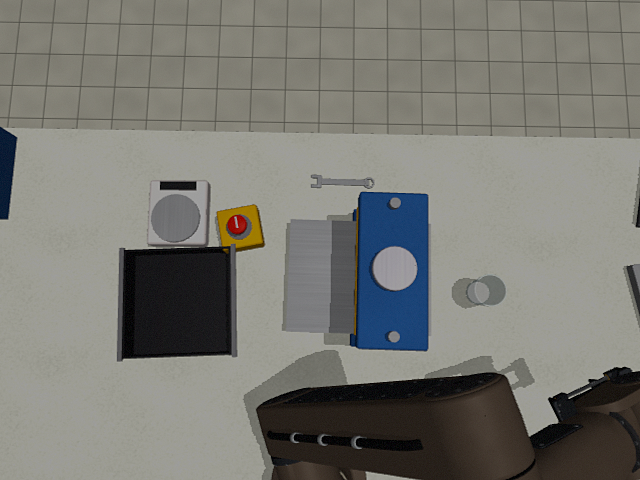

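Run:
```python
from h import *
np.set_printoptions(precision=1,suppress=True)
a=cv2.imread("pics/scene0.png");b=cv2.imread("pics/top0.png")
R=[]
for c,im in(("scene",a),("top",b)):
    h=cv2.cvtColor(im,cv2.COLOR_BGR2HSV)
    m=(((h[...,0]<8)|(h[...,0]>172))&(h[...,1]>150)&(h[...,2]>90)).astype(np.uint8)
    n,l,s,ce=cv2.connectedComponentsWithStats(m);i=1+s[1:,4].argmax();print(c,s[i],ce[i],at(c,ce[i][::-1]/[480,640],108))
    R.append(ray(c,ce[i][::-1]/[480,640]))
    if c=="top":
        m=((h[...,0]>95)&(h[...,0]<125)&(h[...,1]>150)).astype(np.uint8);m[:,:250]=0
        n,l,s,ce=cv2.connectedComponentsWithStats(m);i=1+s[1:,4].argmax();print(s[i])
        ct=np.argwhere(l==i)[:,::-1].astype(np.float32);r=cv2.minAreaRect(ct);bx=cv2.boxPoints(r)
        for p in bx: print(p,at(c,p[::-1]/[480,640],260))
A=np.array(R[0][0]);da=R[0][1];B=R[1][0];db=R[1][1]
t=np.linalg.lstsq(np.c_[da,-db],B-A,rcond=None)[0];print("stop tri",A+da*t[0],B+db*t[1])
for p in[(284,220),(284,331),(290,221),(330,220)]:print(p,at("top",np.array(p[::-1])/[480,640],50))
for p in[(120,248),(234,248),(120,358),(234,356)]:print("bin",p,at("top",np.array(p[::-1])/[480,640],80))
cv2.imwrite("pics/crop.png",cv2.resize(a[170:300,225:425],None,fx=4,fy=4,interpolation=cv2.INTER_CUBIC))
```

```text
scene [382 290  21  21 296] [392.1 300. ] [660.6 226.6 108. ]
top [228 215  19  19 255] [236.8 224.2] [656.4 223.5 108. ]
[ 350  192   78  159 9156]
[349.6 347.6] [354.8 -60.8 260. ]
[354.6 191.4] [709.8 -70.1 260. ]
[432.  193.9] [ 706.9 -249.2  260. ]
[426.9 350.1] [ 352.1 -231.9  260. ]
stop tri [657.1 224.7 103.1] [657.3 224.3 103.1]
(284, 220) [681.  105.8  50. ]
(284, 331) [385.3  98.1  50. ]
(290, 221) [678.5  89.5  50. ]
(330, 220) [683.1 -18.5  50. ]
bin (120, 248) [593.3 531.6  80. ]
bin (234, 248) [598.2 232.9  80. ]
bin (120, 358) [311.6 510.6  80. ]
bin (234, 356) [321.2 221.6  80. ]
```

View pics/crop.png

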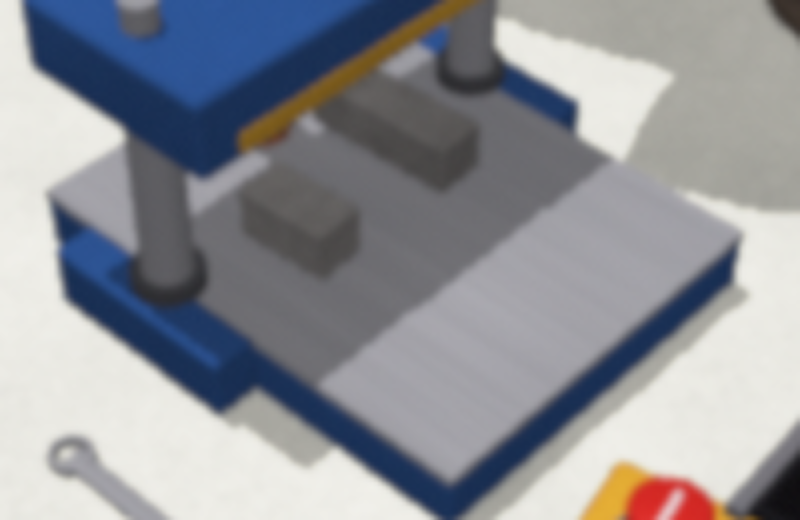

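Emit:
carry_out(series=[[0,0,0.9,0],[0,0,0.9,0],[0.2,0.4,0.9,0],[0.5,1,0.6,0],[0.5,1,0,0]], fingers=1)

```text
t: 1.6
eef_pos: [312.4, -464.6, 349.7]
tcp_rot: [3.136, -0.0, 0.427]
ft_force: [1.6, -0.4, 0.2]
opening: 0.637
grip_force: 0.0
```

Emit:
carry_out(series=[[0.5,1,0,0],[0.5,1,0,0],[0.5,1,0,0],[0.5,1,0,0],[0.5,1,0,0]])

```text
t: 2.1
eef_pos: [424.1, -238.9, 346.7]
tcp_rot: [3.141, -0.0, 0.429]
ft_force: [1.3, 0.4, 0.3]
opening: 0.213
grip_force: 0.0
```

Emit:
carry_out(series=[[0.5,1,0,0],[0.5,1,0,0],[0.5,1,0,0],[0.5,1,0,0],[0.5,1,0,0]])

```text
t: 2.6
eef_pos: [536.0, -15.1, 346.7]
tcp_rot: [3.141, -0.0, 0.429]
ft_force: [0.3, -0.3, 0.2]
opening: 0.006
grip_force: 0.0
```

Run:
```python
from h import *
np.set_printoptions(precision=3,suppress=True)
print(env.state())
C=lambda x,y:np.array([170+y/4,225+x/4])/[480,640]
for n,p,z in[("L bot near",(440,190),50),("L bot far",(475,155),50),("L top near",(445,150),90),("L top far",(478,122),90),("S bot near",(325,278),50),("S bot far",(357,243),50),("S top near",(325,238),90),("S top far",(357,210),90),("S back bot",(245,228),50),("S back top",(243,190),90)]:
    print(n,at("scene",C(*p),z))
```

```text
{'t': 2.6, 'joints': array([-0.151,  0.236,  1.53 , -0.   ,  1.375,  0.991]), 'qvel': array([ 0.917,  0.323, -0.425,  0.001,  0.102,  0.914]), 'tau': array([ -5.336, -51.947, -26.759,   0.19 ,  -0.07 ,  -1.466]), 'eef_pos': array([536.03 , -15.066, 346.722]), 'tcp_rot': array([ 3.141, -0.   ,  0.429]), 'ft_force': array([ 0.255, -0.29 ,  0.174]), 'moment': array([-0.08 , -0.011, -0.017]), 'grip_force': 0.0, 'opening': 0.006103716266583922}
L bot near [491.533 -86.214  50.   ]
L bot far [446.807 -92.357  50.   ]
L top near [492.716 -81.658  90.   ]
L top far [455.019 -84.288  90.   ]
S bot near [608.581 -85.023  50.   ]
S bot far [569.628 -92.345  50.   ]
S top near [610.718 -81.709  90.   ]
S top far [577.165 -84.696  90.   ]
S back bot [ 610.099 -158.874   50.   ]
S back top [ 613.742 -154.107   90.   ]
```

Emit:
carry_out(series=[[0.5,1,-0.6,0],[0.5,1,-1,0],[0.5,1,-1,0],[0.4,0.8,-0.9,0],[0,0,0,0]])

```text
t: 3.1
eef_pos: [603.4, 123.5, 215.4]
tcp_rot: [-3.139, 0.007, 0.432]
ft_force: [0.1, -0.3, 0.1]
opening: 0.005
grip_force: 0.0
```

Emit:
carry_out(series=[[0,0,0,0],[0,0,0,0],[0,0,0,0],[0,0,0,0],[0,0,0,0]])

```text
t: 3.6
eef_pos: [604.4, 119.8, 221.5]
tcp_rot: [3.141, -0.001, 0.428]
ft_force: [0.3, 0.1, -0.3]
opening: 0.007
grip_force: 0.0
```

Emit:
carry_out(series=[[0.3,0.6,-0.4,0],[0.4,0.7,-0.5,0],[0.36,0.78,-0.5,0],[0,0,-0.4,0],[0,0,0,0]])

```text
t: 4.1
eef_pos: [656.0, 224.7, 127.6]
tcp_rot: [-3.141, 0.005, 0.43]
ft_force: [-0.2, -0.4, -0.5]
opening: 0.005
grip_force: 0.0
```

Emit:
carry_out(series=[[0,0,0,0],[0,0,0,0],[0,0,0,0],[0,0,0,0],[0,0,0,0]])

```text
t: 4.6
eef_pos: [657.5, 224.1, 131.4]
tcp_rot: [3.141, -0.001, 0.428]
ft_force: [-0.0, -0.1, -0.4]
opening: 0.008
grip_force: 0.0
```

Run:
```python
from h import *
env.read_camera("scene")
a=snap("scene","s1")
cv2.imwrite("pics/c1.png",cv2.resize(a[220:340,330:490],None,fx=5,fy=5,interpolation=cv2.INTER_CUBIC)[:,:,::-1])
```

```text
(no output)
```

View pics/c1.png

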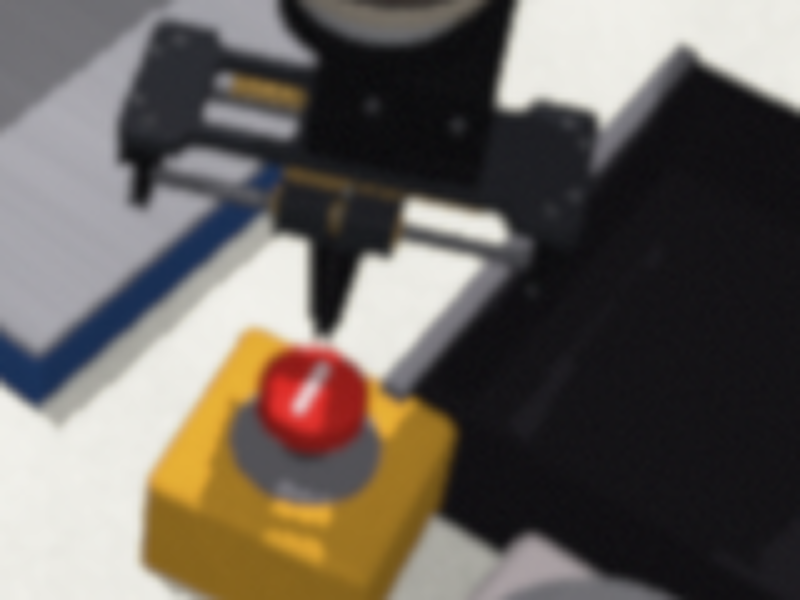

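Emit:
carry_out(series=[[0.06,0.04,-0.2,0],[0,0,-0.15,0],[0,0,-0.1,0],[0,0,-0.06,0],[0,0,-0.06,0]])

```text
t: 5.2
eef_pos: [660.3, 226.4, 101.7]
tcp_rot: [3.142, 0.0, 0.429]
ft_force: [0.1, -0.9, -0.4]
opening: 0.004
grip_force: 0.0
```

Emit:
carry_out(series=[[0,0,0,0],[0,0,0,0],[0,0,0,0],[0,0,0,0],[0,0,0,0]])

```text
t: 5.7
eef_pos: [660.4, 226.4, 102.4]
tcp_rot: [3.141, -0.0, 0.429]
ft_force: [0.3, 0.7, -0.2]
opening: 0.005
grip_force: 0.0
```

Run:
```python
from h import *
a=snap("scene","s2")
cv2.imwrite("pics/c2.png",cv2.resize(a[220:340,330:490],None,fx=5,fy=5,interpolation=cv2.INTER_CUBIC)[:,:,::-1])
print(proj("scene",[660.4,226.4,102.4]),env.look_for("scene","stop_top"),env.state()["moment"])
```

```text
[391.79133296 301.4475874 ] [{'position': [0.6331, 0.6109], 'conf': 0.78}] [-0.0457616   0.02417205 -0.01997569]
```

View pics/c2.png

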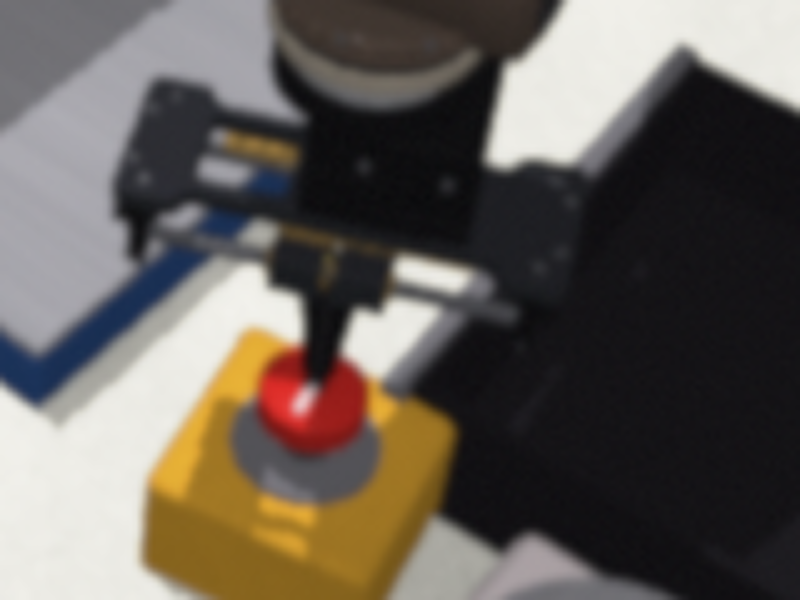

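Emit:
carry_out(series=[[0,0,-0.06,0],[0,0,-0.06,0],[0,0,0,0],[0,0,0,0],[0,0,0,0]])

```text
t: 6.3
eef_pos: [660.3, 226.4, 96.2]
tcp_rot: [3.141, -0.0, 0.429]
ft_force: [-0.1, 0.1, -0.3]
opening: 0.004
grip_force: 0.0
```

Emit:
carry_out(series=[[0,0,-0.06,0],[0,0,-0.04,0],[0,0,0,0],[0,0,0,0],[0,0,0,0]])

```text
t: 6.8
eef_pos: [660.4, 226.4, 91.3]
tcp_rot: [3.141, -0.0, 0.429]
ft_force: [0.2, 0.1, -0.1]
opening: 0.005
grip_force: 0.0
```

Run:
```python
from h import *
a=snap("scene","s3");b=snap("top","t3")
c=np.hstack([cv2.resize(x,(400,400),interpolation=cv2.INTER_CUBIC) for x in(a[260:340,350:430],b[185:265,195:275])])
cv2.imwrite("pics/c3.png",c[:,:,::-1])
print(proj("scene",[660.4,226.4,91.3]),proj("top",[660.4,226.4,91.3]),env.state()["tau"])
```

```text
[391.28473253 304.5689714 ] [236.77315308 223.91290035] [-3.13497083e-03 -7.19390416e+01 -2.41968155e+01  4.25499317e-02
 -7.37483497e-02  1.81713904e-05]
```

View pics/c3.png

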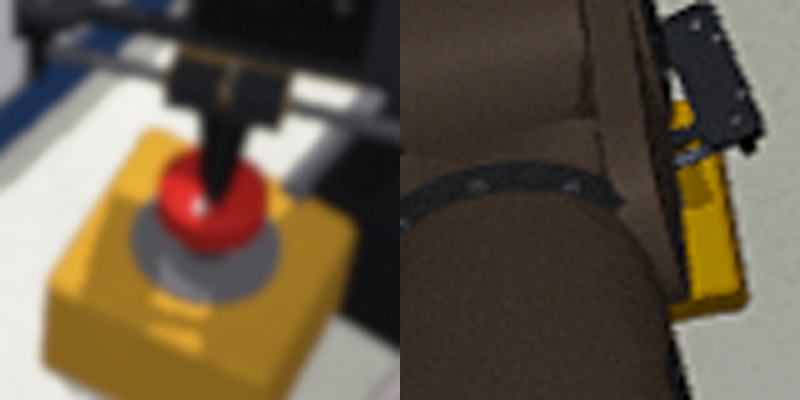

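Emit:
carry_out(series=[[0,0,-0.06,0],[0,0,0,0],[0,0,0,0],[0,0,0,0],[0,0,0,0]])

```text
t: 7.4
eef_pos: [660.3, 226.4, 88.2]
tcp_rot: [3.142, -0.0, 0.429]
ft_force: [0.3, -0.6, -0.2]
opening: 0.002
grip_force: 0.0
```

Emit:
carry_out(series=[[0,0,-0.06,0],[0,0,0,0],[0,0,0,0],[0,0,0,0],[0,0,0,0]])

```text
t: 7.9
eef_pos: [660.4, 226.5, 85.4]
tcp_rot: [3.141, -0.0, 0.429]
ft_force: [-0.6, -0.4, 3.6]
opening: 0.005
grip_force: 1.7
```

Run:
```python
from h import *
from scipy.spatial.transform import Rotation
for nm in("scene0","s1","s2","s3"):
    im=cv2.imread(f"pics/{nm}.png");h=cv2.cvtColor(im,cv2.COLOR_BGR2HSV)
    m=(((h[...,0]<8)|(h[...,0]>172))&(h[...,1]>150)&(h[...,2]>90)).astype(np.uint8)[270:330,370:420]
    ys,xs=np.nonzero(m);print(nm,ys.min()+270,ys.max()+270,xs.min()+370,xs.max()+370,len(ys))
print(proj("scene",[657.5,224,131.4]),proj("scene",[657,224,114]),proj("scene",[682,224,92]),proj("scene",[675,242,92]))
```

```text
scene0 290 310 382 402 296
s1 290 310 382 402 293
s2 290 310 382 402 277
s3 290 310 382 402 266
[393.04637892 291.7152092 ] [392.3636399 296.6485762] [384.56660937 309.59913995] [393.11618595 312.15988934]
```

Emit:
carry_out(series=[[0,0,-0.08,0],[0,0,0,0],[0,0,0,0],[0,0,0,0],[0,0,0,0]])

```text
t: 8.4
eef_pos: [660.2, 226.4, 81.1]
tcp_rot: [3.142, 0.0, 0.429]
ft_force: [-0.7, -0.8, -0.1]
opening: 0.003
grip_force: 0.0
```

Emit:
carry_out(series=[[0,0,-0.08,0],[0,0,0,0],[0,0,0,0],[0,0,0,0],[0,0,0,0]])

```text
t: 8.9
eef_pos: [660.5, 226.4, 77.5]
tcp_rot: [3.141, -0.001, 0.429]
ft_force: [-0.3, 0.7, 5.9]
opening: 0.005
grip_force: 2.5
```

Run:
```python
from h import *
snap("scene","s4")
for nm in("s3","s4"):
    im=cv2.imread(f"pics/{nm}.png");h=cv2.cvtColor(im,cv2.COLOR_BGR2HSV)
    m=(((h[...,0]<8)|(h[...,0]>172))&(h[...,1]>150)&(h[...,2]>90)).astype(np.uint8)[270:330,370:420]
    ys,xs=np.nonzero(m);print(nm,ys.min()+270,ys.max()+270,xs.min()+370,xs.max()+370,len(ys))
```

```text
s3 290 310 382 402 266
s4 293 312 381 402 262
```

Emit:
carry_out(series=[[0,0,-0.06,0],[0,0,0,0],[0,0,0,0],[0,0,0,0],[0,0,0,0]])

```text
t: 9.45
eef_pos: [660.9, 226.6, 76.4]
tcp_rot: [3.141, -0.002, 0.429]
ft_force: [-4.0, -0.8, 19.0]
opening: 0.008
grip_force: 9.5
```

Emit:
carry_out(series=[[0,0,-0.04,0],[0,0,0,0],[0,0,0,0],[0,0,0,0],[0,0,0,0]])

```text
t: 9.95
eef_pos: [661.4, 226.7, 76.2]
tcp_rot: [3.141, -0.004, 0.429]
ft_force: [-7.3, -2.3, 30.5]
opening: 0.003
grip_force: 15.5
```

Emit:
carry_out(series=[[0,0,0.4,0],[0,0,0.9,0],[0,0,0.9,0],[0,0,0.9,0],[0,0,0.9,0]])

```text
t: 10.45
eef_pos: [659.8, 226.3, 273.5]
tcp_rot: [-3.141, 0.001, 0.429]
ft_force: [1.1, 0.0, -0.1]
opening: 0.005
grip_force: 0.0
```

Run:
```python
from h import *
snap("scene","s5")
for nm in("s3","s4","s5"):
    im=cv2.imread(f"pics/{nm}.png");h=cv2.cvtColor(im,cv2.COLOR_BGR2HSV)
    m=(((h[...,0]<8)|(h[...,0]>172))&(h[...,1]>150)&(h[...,2]>90)).astype(np.uint8)[270:330,370:420]
    ys,xs=np.nonzero(m);print(nm,ys.min()+270,ys.max()+270,xs.min()+370,xs.max()+370,ys.mean()+270,len(ys))
```

```text
s3 290 310 382 402 300.9736842105263 266
s4 293 312 381 402 303.90458015267177 262
s5 292 311 381 402 301.8085808580858 303
```

Emit:
carry_out(series=[[1,0,0.5,0],[1,0,0,0],[1,0,0,0],[1,0,0,0],[1,0,0,0]])

```text
t: 11.0
eef_pos: [867.8, 227.3, 295.0]
tcp_rot: [-3.141, 0.002, 0.428]
ft_force: [0.3, -0.1, 0.4]
opening: 0.008
grip_force: 0.0
```

Emit:
carry_out(series=[[1,0,0,0],[1,0,0,0],[1,0,0,0],[1,0,0,0],[0,0,0,0]])

```text
t: 11.5
eef_pos: [940.7, 200.4, 245.2]
tcp_rot: [3.125, -0.08, 0.428]
ft_force: [-0.7, 0.4, -0.3]
opening: 0.004
grip_force: 0.0
```

Emit:
carry_out(series=[[0,0,0,0],[0,0,0,0],[0,0,0,0],[0,0,0,0],[0,0,0,0]])

```text
t: 12.0
eef_pos: [940.0, 202.6, 251.0]
tcp_rot: [3.124, -0.086, 0.43]
ft_force: [0.9, -0.2, -0.3]
opening: 0.005
grip_force: 0.0
```

Emit:
carry_out(series=[[1,0,0,0],[1,0,0,0],[1,0,0,0],[1,0,0,0],[1,0,0,0]])

```text
t: 12.5
eef_pos: [1011.1, 169.0, 189.3]
tcp_rot: [3.089, -0.22, 0.434]
ft_force: [0.4, -0.1, 0.8]
opening: 0.008
grip_force: 0.0
```

Run:
```python
from h import *
print(env.state())
```

```text
{'t': 12.5, 'joints': array([0.09448508, 1.21934601, 0.04856223, 0.02334426, 1.6489918 ,
       1.2413047 ]), 'qvel': array([-7.97210413e-02,  1.33548385e-01,  1.06370819e-04,  3.50381597e-02,
       -4.14544461e-01, -7.88339511e-02]), 'tau': array([ 5.78645468e-01, -1.02782900e+02, -3.11477137e+01,  6.05073664e-02,
       -4.56663512e-02,  1.39852907e-01]), 'eef_pos': array([1011.12063855,  168.99304687,  189.27994139]), 'tcp_rot': array([ 3.08929368, -0.21981524,  0.43419874]), 'ft_force': array([ 0.3958714 , -0.09681179,  0.81806437]), 'moment': array([-0.04293319,  0.09871595,  0.06345801]), 'grip_force': 0.0, 'opening': 0.007601958957226198}
```

Emit:
carry_out(series=[[-1,0,0.6,0],[-1,0,0.6,-1],[0,0,0.4,-1],[0,0,0,-1],[0,0,0,-1]])

```text
t: 13.0
eef_pos: [964.4, 170.2, 245.7]
tcp_rot: [3.09, -0.221, 0.04]
ft_force: [0.2, -0.3, -0.5]
opening: 0.005
grip_force: 0.0
```

```bash
cat >> h.py <<'E'
from scipy.spatial.transform import Rotation as Ro
def tool():
    s=env.state();R=Ro.from_euler("xyz",s["tcp_rot"]).as_matrix();z=R[:,2];y=R[:,1]
    print("t",s["t"],"pos",s["eef_pos"].round(1),"j",s["joints"].round(3),"tilt",np.degrees(np.arccos(-z[2])).round(1),"head",np.degrees(np.arctan2(z[1],z[0])).round(1),"yt",y.round(3),"open",round(s["opening"],2),"F",s["ft_force"].round(1),"g",round(s["grip_force"],1))
E
python3 -c "
from h import *
tool()"
```

```text
t 13.0 pos [964.4 170.2 245.7] j [ 0.129  1.03   0.346 -0.071  1.551  1.659] tilt 13.0 head -10.9 yt [ 0.029 -0.998  0.05 ] open 0.0 F [ 0.2 -0.3 -0.5] g 0.0
```

Emit:
carry_out(series=[[1,0.15,0.3,0],[1,0.15,0.3,0],[1,0.15,0.3,0],[1,0.15,0.3,0],[1,0.15,0.3,0]])

```text
t: 13.5
eef_pos: [1026.3, 171.8, 250.3]
tcp_rot: [3.105, -0.345, 0.05]
ft_force: [-0.8, -0.4, 0.5]
opening: 0.005
grip_force: 0.0
```

```bash
python3 -c "
from h import *
tool()"
```

```text
t 13.5 pos [1026.3  171.8  250.3] j [ 0.12   1.166  0.048 -0.06   1.585  1.636] tilt 19.9 head -3.3 yt [ 0.038 -0.999  0.034] open 0.0 F [-0.8 -0.4  0.5] g 0.0
```

Emit:
carry_out(series=[[1,0.3,0.5,0],[1,0.3,0.5,0],[1,0.3,0.5,0],[1,0.3,0.5,0],[1,0.3,0.5,0]])

```text
t: 14.0
eef_pos: [1054.7, 198.8, 289.1]
tcp_rot: [3.125, -0.493, 0.055]
ft_force: [0.9, 0.7, 0.2]
opening: 0.003
grip_force: 0.0
```

Emit:
carry_out(series=[[1,0.3,0.5,0],[1,0.3,0.5,0],[1,0.3,0.5,0],[1,0.3,0.5,0],[1,0.3,0.5,0]])

```text
t: 14.5
eef_pos: [1083.2, 221.1, 322.9]
tcp_rot: [-3.136, -0.637, 0.055]
ft_force: [0.5, -0.2, -0.2]
opening: 0.003
grip_force: 0.0
```

```bash
python3 -c "
from h import *
tool()"
```

```text
t 14.5 pos [1083.2  221.1  322.9] j [ 0.156  1.132  0.048 -0.056  1.327  1.666] tilt 36.5 head 3.7 yt [ 0.059 -0.998 -0.005] open 0.0 F [ 0.5 -0.2 -0.2] g 0.0
```

Run:
```python
from h import *
for z in(188,215):
    for s in(-50,50):print(z,s,proj("scene",[260+.42*s,-568-.91*s,z]))
a=cv2.imread("pics/scene0.png");b=snap("scene","s6")[:,:,::-1]
tool();p=env.state()["eef_pos"];print(proj("scene",p))
z=Ro.from_euler("xyz",env.state()["tcp_rot"]).as_matrix()[:,2];print(proj("scene",p-27*z))
u,v=proj("scene",p).astype(int);print(u,v)
u=min(max(u,40),600);v=min(max(v,40),440)
cv2.imwrite("pics/c6.png",np.hstack([cv2.resize(a[30:110,230:310],(400,400),interpolation=3),cv2.resize(b[v-40:v+40,u-40:u+40],(400,400),interpolation=3)]))
```

```text
188 -50 [286.78692734  89.37943277]
188 50 [258.74950701  85.09518406]
215 -50 [286.36308665  81.68125699]
215 50 [257.99957853  77.45156245]
t 14.55 pos [1083.5  221.8  323.9] j [ 0.157  1.131  0.048 -0.056  1.325  1.666] tilt 36.6 head 3.8 yt [ 0.059 -0.998 -0.005] open 0.01 F [-0.5  0.9  0.7] g 0.0
[226.62319058 377.87905128]
[232.94916575 361.75004231]
226 377
```

View pics/c6.png

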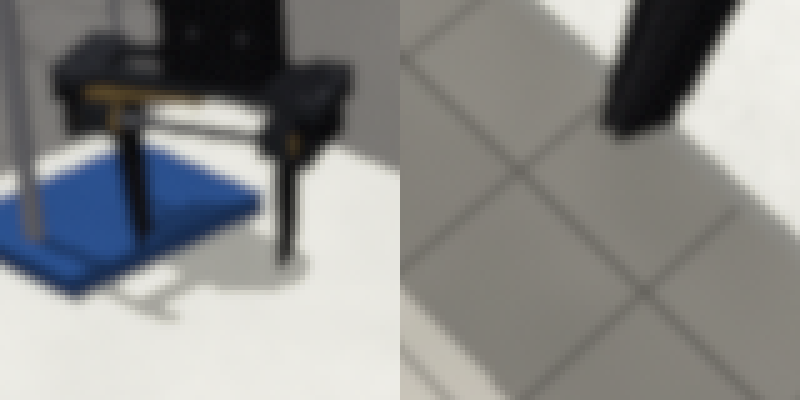

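Emit:
carry_out(series=[[-0.6,-0.1,-0.05,-1],[-0.6,-0.1,-0.05,-1],[-0.6,-0.1,-0.05,-1],[-0.6,-0.1,-0.05,-1],[-0.6,-0.1,-0.05,-1]], fingers=-1)

```text
t: 15.05
eef_pos: [950.0, 198.3, 312.9]
tcp_rot: [-3.134, -0.634, -0.424]
ft_force: [1.3, -0.5, 0.3]
opening: 0.368
grip_force: 0.0
```

Emit:
carry_out(series=[[-0.6,-0.1,-0.05,-1],[-0.6,-0.1,-0.05,-1],[-0.6,-0.1,-0.05,-1],[-0.6,-0.1,-0.05,-1],[-0.6,-0.1,-0.05,-1]])

```text
t: 15.55
eef_pos: [853.9, 144.8, 348.6]
tcp_rot: [3.072, -0.544, -0.801]
ft_force: [-0.1, -0.1, -0.3]
opening: 0.789
grip_force: 0.0
```

```bash
python3 -c "
from h import *
tool()"
```

```text
t 15.55 pos [853.9 144.8 348.6] j [ 0.259  0.734  0.802 -0.513  1.408  2.685] tilt 31.4 head -53.6 yt [-0.742 -0.668  0.06 ] open 0.79 F [-0.1 -0.1 -0.3] g 0.0
```

Emit:
carry_out(series=[[-0.4,0,0,1],[-0.4,0,0,1],[-0.4,0,0,1],[-0.4,0,0,1],[-0.4,0,0,1]])

```text
t: 16.05
eef_pos: [753.7, 144.6, 348.0]
tcp_rot: [3.073, -0.546, -0.273]
ft_force: [-0.5, 0.4, 0.9]
opening: 1.005
grip_force: 0.0
```

Emit:
carry_out(series=[[0,0,0,1],[0,0,0,1],[0,0,0,1],[0,0,0,1],[0,0,0,1]])

```text
t: 16.55
eef_pos: [754.7, 144.5, 348.2]
tcp_rot: [3.072, -0.547, 0.251]
ft_force: [-0.5, -0.7, -1.0]
opening: 0.997
grip_force: 0.0
```

Emit:
carry_out(series=[[0,0,0,1],[0,0,0,1],[0,0,0,1],[0,0,0,1],[0,0,0,1]])

```text
t: 17.05
eef_pos: [754.7, 144.4, 348.1]
tcp_rot: [3.072, -0.546, 0.775]
ft_force: [-0.5, 0.4, -0.4]
opening: 0.998
grip_force: 0.0
```

Emit:
carry_out(series=[[0,0,0,1],[0,0,0,1],[0,0,0,1],[0,0,0,1],[0,0,0,1]])

```text
t: 17.55
eef_pos: [754.8, 144.2, 347.9]
tcp_rot: [3.072, -0.545, 1.298]
ft_force: [-0.2, 0.5, -0.2]
opening: 1.001
grip_force: 0.0
```

```bash
python3 -c "
from h import *
tool()"
```

```text
t 17.55 pos [754.8 144.2 347.9] j [-0.094  0.517  1.205  0.545  1.279  0.076] tilt 31.5 head 66.7 yt [ 0.951 -0.304  0.06 ] open 1.0 F [-0.2  0.5 -0.2] g 0.0
```

Emit:
carry_out(series=[[0,0,0,1],[0,0,0,1],[0,0,0,1],[0,0,0,1],[0,0,0,1]])

```text
t: 18.05
eef_pos: [754.9, 144.1, 347.7]
tcp_rot: [3.072, -0.545, 1.821]
ft_force: [0.3, 0.2, -0.4]
opening: 0.999
grip_force: 0.0
```

Emit:
carry_out(series=[[0,0,0,1],[0,0,0,1],[0,0,0,1],[0,0,0,1],[0,0,0,1]])

```text
t: 18.55
eef_pos: [754.9, 144.2, 347.6]
tcp_rot: [3.072, -0.545, 2.345]
ft_force: [-0.5, -0.0, 0.3]
opening: 0.999
grip_force: 0.0
```

Emit:
carry_out(series=[[0,0,0,1],[0,0,0,1],[0,0,0,1],[0,0,0,1],[0,0,0,1]])

```text
t: 19.05
eef_pos: [754.9, 144.3, 347.5]
tcp_rot: [3.072, -0.545, 2.868]
ft_force: [0.2, -0.1, 0.3]
opening: 1.001
grip_force: 0.0
```

Emit:
carry_out(series=[[0.5,0.1,0,1],[0.5,0.1,0,1],[0.5,0.1,0,1],[0.8,0.1,0,1],[1,0.1,0,1]])

```text
t: 19.55
eef_pos: [781.9, 149.5, 288.4]
tcp_rot: [3.062, -0.477, -2.896]
ft_force: [-0.6, 0.2, -0.0]
opening: 1.001
grip_force: 0.0
```

```bash
python3 -c "
from h import *
tool()"
```

```text
t 19.55 pos [781.9 149.5 288.4] j [ 0.101  1.143  0.048  0.02   2.434 -1.684] tilt 27.7 head -175.8 yt [-0.207  0.976  0.07 ] open 1.0 F [-0.6  0.2 -0. ] g 0.0
```

Emit:
carry_out(series=[[1,0.2,0.6,0],[1,0.2,0.6,0],[1,0.2,0.6,0],[1,0.2,0.6,0],[1,0.2,0.6,0]])

```text
t: 20.05
eef_pos: [790.0, 155.9, 327.0]
tcp_rot: [3.066, -0.364, -2.912]
ft_force: [0.2, 0.1, 0.9]
opening: 0.995
grip_force: 0.0
```

Emit:
carry_out(series=[[1,0.2,0.5,0],[1,0.2,0.5,0],[1,0.2,0.5,0],[1,0.2,0.5,0],[1,0.2,0.5,0]])

```text
t: 20.55
eef_pos: [812.0, 165.3, 337.5]
tcp_rot: [3.068, -0.248, -2.92]
ft_force: [-0.6, -0.4, 0.7]
opening: 1.001
grip_force: 0.0
```

```bash
python3 -c "
from h import *
tool()"
```

```text
t 20.55 pos [812.  165.3 337.5] j [ 0.105  1.063  0.048  0.059  2.285 -1.645] tilt 14.8 head 176.0 yt [-0.202  0.977  0.071] open 1.0 F [-0.6 -0.4  0.7] g 0.0
```

Emit:
carry_out(series=[[1,0.2,0.3,1],[1,0.2,0.3,0],[1,0.2,0.3,0],[1,0.2,0.3,0],[1,0.2,0.3,0]])

```text
t: 21.05
eef_pos: [854.7, 175.6, 313.1]
tcp_rot: [3.083, -0.121, -2.825]
ft_force: [-0.9, -0.1, 0.6]
opening: 1.0
grip_force: 0.0
```

Emit:
carry_out(series=[[1,0.2,0.3,0],[1,0.2,0.3,0],[1,0.2,0.3,0],[1,0.2,0.3,0],[1,0.2,0.3,0]])

```text
t: 21.55
eef_pos: [900.7, 186.8, 295.8]
tcp_rot: [3.097, 0.015, -2.831]
ft_force: [0.1, -0.6, 0.2]
opening: 0.997
grip_force: 0.0
```

Emit:
carry_out(series=[[1,0.2,0.4,0],[1,0.2,0.4,0],[1,0.2,0.4,0],[1,0.2,0.4,0],[1,0.2,0.4,0]])

```text
t: 22.05
eef_pos: [941.3, 196.4, 302.3]
tcp_rot: [3.111, 0.158, -2.836]
ft_force: [0.5, -0.1, -0.6]
opening: 0.999
grip_force: 0.0
```

Emit:
carry_out(series=[[1,0.2,0.5,0],[1,0.2,0.5,0],[1,0.2,0.5,0],[1,0.2,0.5,0],[1,0.2,0.5,0]])

```text
t: 22.55
eef_pos: [976.6, 204.7, 326.8]
tcp_rot: [3.125, 0.305, -2.839]
ft_force: [-0.5, 0.3, -0.8]
opening: 0.999
grip_force: 0.0
```

```bash
python3 -c "
from h import *
tool()"
```

```text
t 22.55 pos [976.6 204.7 326.8] j [ 0.119  1.079  0.048  0.071  1.717 -1.735] tilt 17.5 head 20.4 yt [-0.302  0.953  0.016] open 1.0 F [-0.5  0.3 -0.8] g 0.0
```

Emit:
carry_out(series=[[1,0.2,0.5,0],[1,0.2,0.5,0],[1,0.2,0.5,0],[1,0.2,0.5,0],[1,0.2,0.5,-1]])

```text
t: 23.05
eef_pos: [1014.8, 210.9, 350.0]
tcp_rot: [3.136, 0.452, -2.948]
ft_force: [0.4, -0.0, 0.5]
opening: 0.998
grip_force: 0.0
```

Emit:
carry_out(series=[[1,0.2,0.5,0],[1,0.2,0.5,0],[1,0.2,0.5,0],[1,0.2,0.5,0],[1,0.2,0.5,0]])

```text
t: 23.55
eef_pos: [1051.8, 218.2, 373.6]
tcp_rot: [3.134, 0.601, -2.947]
ft_force: [-0.1, 0.2, 0.8]
opening: 0.998
grip_force: 0.0
```

Emit:
carry_out(series=[[1,0.2,0.5,0],[1,0.2,0.5,0],[1,0.2,0.5,0],[0,0,0,0],[0,0,0,0]])

```text
t: 24.05
eef_pos: [1072.4, 222.1, 387.4]
tcp_rot: [3.133, 0.686, -2.948]
ft_force: [0.3, -0.0, 0.2]
opening: 0.999
grip_force: 0.0
```

```bash
python3 -c "
from h import *
tool()"
```

```text
t 24.05 pos [1072.4  222.1  387.4] j [ 0.131  1.071  0.048  0.05   1.338 -1.631] tilt 39.3 head 11.9 yt [-0.198  0.98   0.007] open 1.0 F [ 0.3 -0.   0.2] g 0.0
```

Emit:
carry_out(series=[[-0.55,-0.1,-0.1,-1],[-0.55,-0.1,-0.1,-1],[-0.55,-0.1,-0.1,-1],[-0.55,-0.1,-0.1,-1],[-0.55,-0.1,-0.1,-1]])

```text
t: 24.55
eef_pos: [952.5, 199.9, 367.3]
tcp_rot: [3.13, 0.686, 2.86]
ft_force: [0.3, -0.2, 1.0]
opening: 0.999
grip_force: 0.0
```

Emit:
carry_out(series=[[-0.55,-0.1,-0.1,-1],[-0.55,-0.1,-0.1,-1],[-0.55,-0.1,-0.1,-1],[-0.55,-0.1,-0.1,-1],[-0.55,-0.1,-0.1,-1]])

```text
t: 25.05
eef_pos: [815.2, 175.0, 341.9]
tcp_rot: [3.13, 0.685, 2.336]
ft_force: [0.0, 1.0, -0.5]
opening: 0.998
grip_force: 0.0
```

Emit:
carry_out(series=[[-0.55,-0.1,-0.1,-1],[-0.55,-0.1,-0.1,-1],[-0.55,-0.1,-0.1,-1],[-0.55,-0.1,-0.1,-1],[-0.55,-0.1,-0.1,-1]])

```text
t: 25.55
eef_pos: [677.9, 150.2, 316.7]
tcp_rot: [3.131, 0.685, 1.813]
ft_force: [-1.0, -0.3, 0.7]
opening: 1.0
grip_force: 0.0
```

```bash
python3 -c "
from h import *
tool()"
```

```text
t 25.55 pos [677.9 150.2 316.7] j [ 0.394  0.577  1.236 -0.682  1.467  0.27 ] tilt 39.2 head -75.1 yt [0.969 0.246 0.009] open 1.0 F [-1.  -0.3  0.7] g 0.0
```

Emit:
carry_out(series=[[-0.25,-0.59,-0.7,-1],[-0.25,-0.59,-0.7,-1],[-0.25,-0.59,-0.7,-0.5],[-0.25,-0.59,-0.7,0],[-0.25,-0.59,-0.7,0]])

```text
t: 26.05
eef_pos: [616.1, 1.6, 140.4]
tcp_rot: [3.13, 0.684, 1.555]
ft_force: [1.0, -0.2, -0.5]
opening: 1.003
grip_force: 0.0
```

Emit:
carry_out(series=[[-0.25,-0.59,-0.7,0],[-0.22,-0.5,-0.6,0],[0,0,0,0],[0,0,0,0],[0,0,0,0]])

```text
t: 26.55
eef_pos: [594.3, -51.2, 77.7]
tcp_rot: [3.128, 0.684, 1.554]
ft_force: [0.6, -0.8, 0.2]
opening: 0.998
grip_force: 0.0
```

Run:
```python
from h import *
tool()
a=snap("scene","s7")
cv2.imwrite("pics/c7.png",cv2.resize(a[140:280,225:425],(800,560),interpolation=3)[:,:,::-1])
z=Ro.from_euler("xyz",env.state()["tcp_rot"]).as_matrix()[:,2];y=Ro.from_euler("xyz",env.state()["tcp_rot"]).as_matrix()[:,1]
p=env.state()["eef_pos"]
for s in(-50,50):
    u,v=proj("scene",p-26*z+y*s);print((u-225)*4,(v-140)*4)
for n in("short_piece","long_piece","specimen"):print(n,env.look_for("scene",n)[:1])
```

```text
t 26.55 pos [594.3 -51.2  77.7] j [ 0.119  0.688  1.75  -0.846  0.996  0.715] tilt 39.2 head -89.7 yt [ 1.    -0.008  0.011] open 1.0 F [ 0.6 -0.8  0.2] g 0.0
448.16501921243025 331.63649839794004
341.79554544856546 410.04135255292476
short_piece []
long_piece []
specimen []
```

View pics/c7.png

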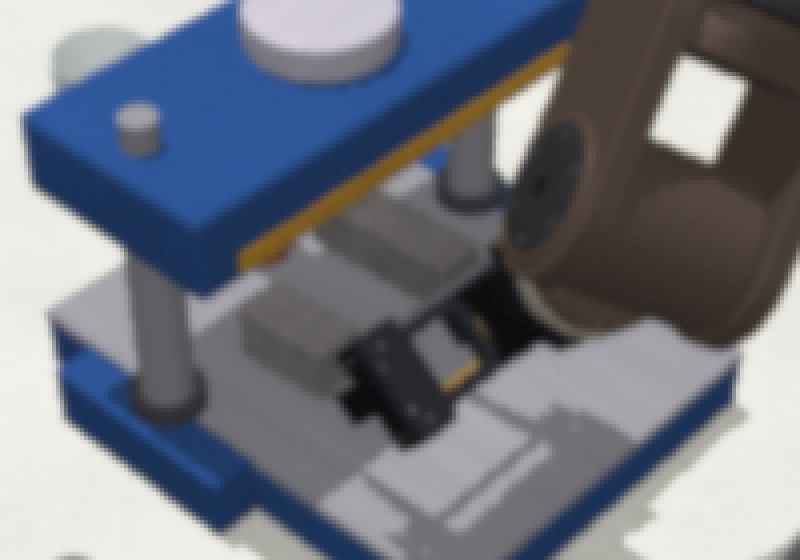

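Emit:
carry_out(series=[[-0.06,0,-0.33,0],[0,0,-0.33,0],[0,-0.3,0,0],[0,-0.4,0,0],[0,0,0,0]])

```text
t: 27.25
eef_pos: [590.0, -89.3, 43.7]
tcp_rot: [3.131, 0.685, 1.554]
ft_force: [0.3, -0.3, -0.7]
opening: 1.001
grip_force: 0.0
```

Emit:
carry_out(series=[[0,-0.25,0,0],[0,-0.25,0,0],[0,-0.18,0,0],[0,0,0,0],[0,0,0,0]])

```text
t: 27.75
eef_pos: [590.1, -121.1, 43.6]
tcp_rot: [3.131, 0.684, 1.555]
ft_force: [-0.7, 0.9, -0.0]
opening: 0.997
grip_force: 0.0
```

Emit:
carry_out(series=[[0,0,0,0],[0,0,0,0],[0,0,0,0],[0,0,0,0],[0,0,0,0]], fingers=1)

```text
t: 28.25
eef_pos: [590.2, -120.8, 43.5]
tcp_rot: [3.131, 0.684, 1.555]
ft_force: [0.1, -0.1, 0.5]
opening: 0.64
grip_force: 0.0
```

Emit:
carry_out(series=[[0,0,0,0],[0,0,0,0],[0,0,0,0],[0,0,0,0],[0,0,0,0]])

```text
t: 28.75
eef_pos: [590.3, -120.9, 43.5]
tcp_rot: [3.131, 0.684, 1.555]
ft_force: [1.1, 0.1, 1.0]
opening: 0.428
grip_force: 29.4
```

Emit:
carry_out(series=[[0,0.3,0.08,0],[0,0.5,0.2,0],[0,0.8,0.3,0],[0,0.9,0.6,0],[0,0.9,0.7,0]])

```text
t: 29.25
eef_pos: [589.1, 42.8, 131.2]
tcp_rot: [3.134, 0.684, 1.557]
ft_force: [1.0, 0.4, -2.6]
opening: 0.432
grip_force: 29.4
```

Emit:
carry_out(series=[[0,0.9,0.7,0],[0,0.9,0.6,0],[-0.2,0.9,0,0],[-0.4,0.9,0,0],[-0.4,0.9,0,0]])

```text
t: 29.75
eef_pos: [538.4, 258.7, 189.3]
tcp_rot: [3.132, 0.684, 1.556]
ft_force: [0.6, 0.2, -2.8]
opening: 0.425
grip_force: 29.4
```

Run:
```python
from h import *
tool()
```

```text
t 29.75 pos [538.4 258.7 189.3] j [ 0.599  0.66   1.424 -0.551  1.5    0.776] tilt 39.2 head -90.0 yt [ 1.    -0.009  0.007] open 0.42 F [ 0.6  0.2 -2.8] g 29.4
```

Emit:
carry_out(series=[[-0.3,0.8,0,0],[-0.3,0.8,-0.2,0],[-0.27,0.7,-0.6,0],[0,0.1,-0.8,0],[0,0,-0.8,0]])

```text
t: 30.25
eef_pos: [494.9, 378.7, 67.8]
tcp_rot: [3.131, 0.683, 1.558]
ft_force: [0.5, -0.5, -3.4]
opening: 0.433
grip_force: 29.4
```

Emit:
carry_out(series=[[0,0,-0.5,0],[0,0,-0.3,0],[0,0,-0.2,0],[0,0,0,0],[0,0,0,0]])

```text
t: 30.75
eef_pos: [497.0, 376.6, 20.5]
tcp_rot: [3.129, 0.683, 1.554]
ft_force: [-0.3, -0.4, -2.4]
opening: 0.428
grip_force: 29.4
```

Run:
```python
from h import *
tool();env.read_camera("scene")
for n in("short_piece","bin"):
    for r in env.look_for("scene",n)[:1]:print(n,r,at("scene",r["position"],50))
```

```text
t 30.75 pos [497.  376.6  20.5] j [ 0.762  0.918  1.364 -0.484  1.393  0.994] tilt 39.2 head -89.8 yt [ 1.    -0.009  0.009] open 0.43 F [-0.3 -0.4 -2.4] g 29.4
short_piece {'position': [0.641, 0.7502], 'conf': 0.67} [500.7059899  367.74639792  50.        ]
bin {'position': [0.6169, 0.7544], 'conf': 0.94} [465.8045021  355.54039279  50.        ]
```

Emit:
carry_out(series=[[0,0,-0.2,0],[0,0,-0.06,0],[0,0,0,0],[0,0,0,0],[0,0,0,0]])

```text
t: 31.4
eef_pos: [496.8, 376.3, 6.5]
tcp_rot: [3.131, 0.684, 1.555]
ft_force: [-0.1, 0.3, -2.6]
opening: 0.429
grip_force: 29.4
```

Emit:
carry_out(series=[[0,0,0,0],[0,0,0,0],[0,0,0,0],[0,0,0,0],[0,0,0,0]], fingers=-0.2)

```text
t: 31.9
eef_pos: [496.7, 376.2, 6.5]
tcp_rot: [3.131, 0.684, 1.555]
ft_force: [-0.4, 0.6, 1.1]
opening: 0.598
grip_force: 0.0
```

Emit:
carry_out(series=[[0,0.2,0.4,0],[0,0.2,0.9,0],[0,0.1,0.9,0],[0,0,0.9,0],[0,0,0.4,0]])

```text
t: 32.4
eef_pos: [497.3, 402.0, 185.8]
tcp_rot: [3.126, 0.681, 1.552]
ft_force: [-0.3, 1.2, -0.5]
opening: 0.597
grip_force: 0.0
```

Run:
```python
from h import *
tool();env.read_camera("scene")
for n in("short_piece","long_piece"):
    for r in env.look_for("scene",n)[:2]:print(n,r,at("scene",r["position"],36))
```

```text
t 32.4 pos [497.3 402.  185.8] j [ 0.786  0.767  1.209 -0.467  1.671  0.873] tilt 39.0 head -89.6 yt [ 1.    -0.009  0.012] open 0.6 F [-0.3  1.2 -0.5] g 0.0
short_piece {'position': [0.6569, 0.752], 'conf': 0.58} [506.90649133 377.7062574   36.        ]
long_piece {'position': [0.4206, 0.5056], 'conf': 0.97} [ 450.54101247 -166.18760858   36.        ]
```

Emit:
carry_out(series=[[-0.1,-0.7,0,0],[-0.1,-1,0,0],[-0.1,-1,0,0],[-0.1,-1,0,0],[-0.1,-1,-0.1,0]], fingers=-1)

```text
t: 33.05
eef_pos: [470.8, 165.4, 175.3]
tcp_rot: [3.133, 0.685, 1.557]
ft_force: [1.2, -0.1, 0.3]
opening: 0.964
grip_force: 0.0
```

Emit:
carry_out(series=[[0,-1,-0.3,0],[0,-1,-0.5,0],[0,-0.9,-0.5,0],[0,-0.8,-0.4,0],[0,0,0,0]])

```text
t: 33.55
eef_pos: [469.0, -12.7, 92.4]
tcp_rot: [3.14, 0.686, 1.557]
ft_force: [-0.1, 0.7, 0.8]
opening: 1.004
grip_force: 0.0
```

Run:
```python
from h import *
tool();a=snap("scene","s8")
cv2.imwrite("pics/c8.png",cv2.resize(a[140:280,225:425],(800,560),interpolation=3)[:,:,::-1])
```

```text
t 33.55 pos [469.  -12.7  92.4] j [ 0.227  0.563  2.009 -0.848  0.963  0.88 ] tilt 39.3 head -90.7 yt [ 1.    -0.013  0.001] open 1.0 F [-0.1  0.7  0.8] g 0.0
```

View pics/c8.png

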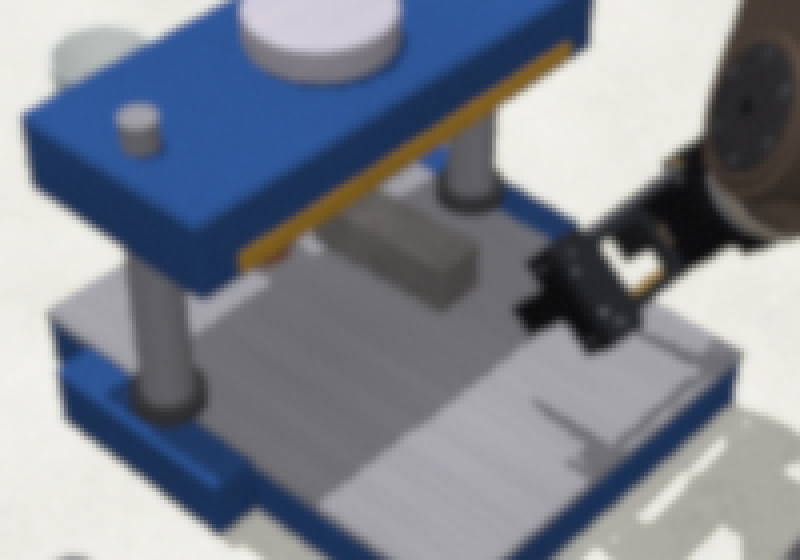

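Emit:
carry_out(series=[[0.03,-0.3,-0.5,0],[0,-0.4,-0.4,0],[0,-0.4,-0.06,0],[0,-0.4,0,0],[0,0,0,0]])

```text
t: 34.1
eef_pos: [473.0, -84.4, 47.0]
tcp_rot: [3.132, 0.685, 1.555]
ft_force: [-0.6, 0.6, 0.3]
opening: 0.996
grip_force: 0.0
```

Emit:
carry_out(series=[[0,-0.3,0,0],[0,-0.2,0,0],[0,-0.2,0,0],[0,0,0,0],[0,0,0,0]])

```text
t: 34.6
eef_pos: [473.4, -118.6, 47.5]
tcp_rot: [3.131, 0.684, 1.555]
ft_force: [-0.8, -0.2, -0.1]
opening: 0.999
grip_force: 0.0
```

Emit:
carry_out(series=[[0,0,0,0],[0,0,0,0],[0,0,0,0],[0,0,0,0],[0,0,0,0]], fingers=1)

```text
t: 35.1
eef_pos: [473.3, -118.8, 47.4]
tcp_rot: [3.131, 0.685, 1.555]
ft_force: [-0.2, -0.1, -0.4]
opening: 0.639
grip_force: 0.0
```

Emit:
carry_out(series=[[0,0,0,0],[0,0,0,0],[0,0,0,0],[0,0,0,0],[0,0,0,0]])

```text
t: 35.6
eef_pos: [473.5, -118.8, 47.4]
tcp_rot: [3.13, 0.684, 1.555]
ft_force: [1.6, 0.8, -0.9]
opening: 0.425
grip_force: 29.7
```

```bash
python3 -c "
from h import *
tool()"
```

```text
t 35.6 pos [ 473.5 -118.8   47.4] j [ 0.008  0.628  2.092 -1.102  0.788  0.97 ] tilt 39.2 head -89.9 yt [ 1.    -0.008  0.009] open 0.42 F [ 1.6  0.8 -0.9] g 29.7
```

Emit:
carry_out(series=[[0,0.3,0,0],[0,0.5,0,0],[0,0.5,0,0],[0,0.5,0,0],[0,0.5,0,0]])

```text
t: 36.1
eef_pos: [472.8, -3.2, 47.5]
tcp_rot: [3.132, 0.685, 1.555]
ft_force: [0.0, -3.4, -0.4]
opening: 0.423
grip_force: 29.7
```

Emit:
carry_out(series=[[0,0.3,0,0],[0,0,0,0],[0,0,0,0],[0,0,0,0],[0,0,0,0]])

```text
t: 36.6
eef_pos: [473.4, 10.4, 47.4]
tcp_rot: [3.131, 0.684, 1.554]
ft_force: [0.5, 1.6, 0.5]
opening: 0.422
grip_force: 29.7
```

Emit:
carry_out(series=[[0,0,0,0],[0,0,0,0],[0,0,0,0],[0,0,0,0],[0,0,0,0]], fingers=-0.4)

```text
t: 37.1
eef_pos: [473.3, 11.1, 47.4]
tcp_rot: [3.131, 0.685, 1.555]
ft_force: [0.1, 0.3, 0.8]
opening: 0.697
grip_force: 0.0
```

Run:
```python
from h import *
tool();a=snap("scene","s9")
cv2.imwrite("pics/c9.png",cv2.resize(a[140:280,225:425],(800,560),interpolation=3)[:,:,::-1])
for r in env.look_for("scene","long_piece")[:2]:print(r,at("scene",r["position"],80))
```

```text
t 37.1 pos [473.3  11.1  47.4] j [ 0.271  0.653  2.006 -0.875  0.917  0.985] tilt 39.2 head -89.9 yt [ 1.    -0.009  0.008] open 0.7 F [0.1 0.3 0.8] g 0.0
{'position': [0.4512, 0.5506], 'conf': 0.66} [482.78516831 -32.3822285   80.        ]
{'position': [0.4327, 0.4908], 'conf': 0.63} [ 525.39567809 -133.62670125   80.        ]
```

View pics/c9.png

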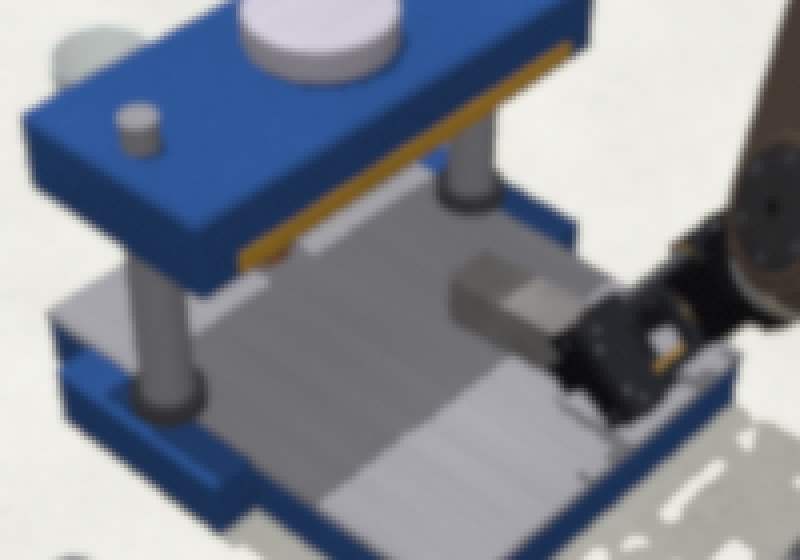

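Emit:
carry_out(series=[[0,-0.3,0,0],[0,-0.4,0,0],[0,-0.34,0,0],[0,0,0,0],[0,0,0,0]])

```text
t: 37.7
eef_pos: [473.2, -41.4, 47.5]
tcp_rot: [3.131, 0.684, 1.554]
ft_force: [0.3, -0.1, -0.3]
opening: 0.699
grip_force: 0.0
```

Emit:
carry_out(series=[[0,0,0,0],[0,0,0,0],[0,0,0,0],[0,0,0,0],[0,0,0,0]], fingers=1)

```text
t: 38.2
eef_pos: [473.5, -40.6, 47.4]
tcp_rot: [3.13, 0.684, 1.556]
ft_force: [-0.4, 1.5, 0.9]
opening: 0.421
grip_force: 29.7
```

Emit:
carry_out(series=[[0,0,0,0],[0,0,0.1,0],[0,0.1,0.4,0],[0,0.3,0.7,0],[0,0.5,0.8,0]])

```text
t: 38.7
eef_pos: [472.0, 3.9, 147.8]
tcp_rot: [3.136, 0.684, 1.556]
ft_force: [1.1, -0.6, -4.9]
opening: 0.42
grip_force: 29.6
```

```bash
python3 -c "
from h import *
tool();print(env.state()['moment'])"
```

```text
t 38.7 pos [472.    3.9 147.8] j [ 0.257  0.478  1.95  -0.768  1.072  0.774] tilt 39.2 head -90.3 yt [ 1.    -0.011  0.005] open 0.42 F [ 1.1 -0.6 -4.9] g 29.6
[ 0.81778499 -0.16952437  0.09961695]
```

Emit:
carry_out(series=[[-0.1,0.7,0.6,0],[-0.1,0.9,0.4,0],[-0.1,0.9,0,0],[-0.1,0.9,0,0],[-0.1,0.9,0,0]])

```text
t: 39.2
eef_pos: [447.3, 220.9, 197.6]
tcp_rot: [3.132, 0.684, 1.556]
ft_force: [2.1, 0.0, -4.7]
opening: 0.421
grip_force: 29.6
```

Emit:
carry_out(series=[[-0.14,0.9,0,0],[-0.1,0.9,0,0],[-0.1,0.7,0,0],[-0.1,0.3,0,0],[0,0,0,0]])

```text
t: 39.7
eef_pos: [425.3, 360.4, 196.7]
tcp_rot: [3.133, 0.685, 1.558]
ft_force: [0.2, 0.4, -4.8]
opening: 0.423
grip_force: 29.8
```

```bash
python3 -c "
from h import *
tool()"
```

```text
t 39.7 pos [425.3 360.4 196.7] j [ 0.817  0.646  1.433 -0.449  1.597  0.939] tilt 39.2 head -89.9 yt [ 1.    -0.007  0.007] open 0.42 F [ 0.2  0.4 -4.8] g 29.8
```

Lower by about 185 mm, then release.

Emit:
carry_out(series=[[0,0,-0.6,0],[0,0,-0.9,0],[0,0,-0.9,0],[0,0,-0.7,0],[0,0,0,0]])

```text
t: 40.2
eef_pos: [425.0, 356.3, 38.9]
tcp_rot: [3.138, 0.69, 1.559]
ft_force: [-0.7, -1.2, -4.5]
opening: 0.424
grip_force: 29.8
```

Emit:
carry_out(series=[[0,0,-0.3,0],[0,0,-0.2,0],[0,0,-0.12,0],[0,0,0,0],[0,0,0,0]])

```text
t: 40.7
eef_pos: [426.5, 359.3, 12.0]
tcp_rot: [3.13, 0.684, 1.555]
ft_force: [-0.5, 0.3, -3.9]
opening: 0.423
grip_force: 29.8
```

Emit:
carry_out(series=[[0,0,0,0],[0,0,0,0],[0,0,0,0],[0,0,0,0],[0,0,0,0]], fingers=-0.2)

```text
t: 41.2
eef_pos: [426.3, 359.2, 11.6]
tcp_rot: [3.131, 0.684, 1.555]
ft_force: [0.4, -0.3, 0.1]
opening: 0.599
grip_force: 0.0
```

Emit:
carry_out(series=[[0,0,0.4,0],[0,0.1,0.8,0],[0,0.1,0.9,0],[0,0,0.9,0],[0,0,0.9,0]])

```text
t: 41.7
eef_pos: [425.9, 369.0, 209.8]
tcp_rot: [3.13, 0.684, 1.555]
ft_force: [-0.5, 0.6, -0.1]
opening: 0.596
grip_force: 0.0
```

Run:
```python
from h import *
tool();a=snap("scene","s10")
for n in("short_piece","long_piece","stop_top"):
    for r in env.look_for("scene",n)[:2]:print(n,r,at("scene",r["position"],36))
h=cv2.cvtColor(a,cv2.COLOR_RGB2HSV)
m=(((h[...,0]<8)|(h[...,0]>172))&(h[...,1]>150)&(h[...,2]>90)).astype(np.uint8)[270:330,370:420]
ys,xs=np.nonzero(m);print(ys.min()+270,ys.max()+270,ys.mean()+270,len(ys))
```

```text
t 41.7 pos [425.9 369.  209.8] j [ 0.825  0.643  1.4   -0.445  1.631  0.932] tilt 39.2 head -89.9 yt [ 1.    -0.009  0.009] open 0.6 F [-0.5  0.6 -0.1] g 0.0
short_piece {'position': [0.6558, 0.7531], 'conf': 0.56} [504.4548109  378.16959142  36.        ]
long_piece {'position': [0.6258, 0.7833], 'conf': 0.62} [435.48297089 391.39110831  36.        ]
stop_top {'position': [0.6325, 0.6078], 'conf': 0.93} [623.291732   199.24783903  36.        ]
292 311 301.82781456953643 302
```

Emit:
carry_out(series=[[0.4,-0.3,0.5,-1],[0.5,-0.35,0.5,-1],[0.5,-0.35,0.4,-1],[0.5,-0.35,0.2,-1],[0.5,-0.35,0.2,-1]])

```text
t: 42.4
eef_pos: [546.9, 283.3, 296.1]
tcp_rot: [3.132, 0.686, 1.029]
ft_force: [0.4, 1.5, 0.6]
opening: 0.601
grip_force: 0.0
```

Emit:
carry_out(series=[[0.5,-0.35,0.2,-1],[0.5,-0.35,0.2,-1],[0.5,-0.35,0.2,-1],[0.5,-0.35,0.2,-1],[0.5,-0.35,0,-1]])

```text
t: 42.9
eef_pos: [672.0, 195.8, 336.7]
tcp_rot: [3.131, 0.685, 0.504]
ft_force: [0.3, 1.0, 0.2]
opening: 0.6
grip_force: 0.0
```

Emit:
carry_out(series=[[0.5,-0.35,0,-1],[0.5,-0.35,0,-1],[0.5,-0.1,0,-1],[0.5,0,0,0],[0.5,0,0,0]])

```text
t: 43.4
eef_pos: [737.1, 149.7, 312.7]
tcp_rot: [3.13, 0.662, 0.225]
ft_force: [-0.4, 0.8, 0.3]
opening: 0.602
grip_force: 0.0
```

```bash
python3 -c "
from h import *
tool()"
```

```text
t 43.4 pos [737.1 149.7 312.7] j [ 0.138  1.147  0.049 -0.126  2.601  1.394] tilt 37.9 head -166.0 yt [ 0.23  -0.973  0.009] open 0.6 F [-0.4  0.8  0.3] g 0.0
```

Emit:
carry_out(series=[[1,0.2,0.4,-1],[1,0.2,0.4,0],[1,0.2,0.4,0],[1,0.2,0.4,0],[1,0.2,0.4,0]])

```text
t: 43.9
eef_pos: [751.3, 156.3, 317.8]
tcp_rot: [3.141, 0.567, 0.122]
ft_force: [0.3, 0.5, 0.0]
opening: 0.6
grip_force: 0.0
```

Emit:
carry_out(series=[[1,0.2,0.3,0],[1,0.2,0.3,0],[1,0.2,0.3,0],[1,0.2,0.3,0],[1,0.2,0.3,0]])

```text
t: 44.4
eef_pos: [778.7, 162.6, 298.6]
tcp_rot: [-3.131, 0.466, 0.118]
ft_force: [-0.2, 0.6, -0.2]
opening: 0.599
grip_force: 0.0
```

Emit:
carry_out(series=[[1,0.2,0.3,0],[1,0.2,0.3,0],[1,0.2,0.3,0],[1,0.2,0.3,0],[1,0.2,0.3,0]])

```text
t: 44.9
eef_pos: [809.9, 170.7, 283.5]
tcp_rot: [-3.119, 0.352, 0.116]
ft_force: [0.9, -0.0, -0.2]
opening: 0.602
grip_force: 0.0
```

Emit:
carry_out(series=[[1,0.2,0.3,0],[1,0.2,0.3,0],[1,0.2,0.3,0],[1,0.2,0.3,0],[1,0.2,0.3,0]])

```text
t: 45.4
eef_pos: [845.8, 179.5, 270.5]
tcp_rot: [-3.106, 0.227, 0.112]
ft_force: [-0.3, -0.3, -0.5]
opening: 0.598
grip_force: 0.0
```

```bash
python3 -c "
from h import *
tool()"
```

```text
t 45.4 pos [845.8 179.5 270.5] j [0.12  1.134 0.048 0.046 2.186 1.604] tilt 13.2 head 177.5 yt [ 0.104 -0.994 -0.035] open 0.6 F [-0.3 -0.3 -0.5] g 0.0
```

Emit:
carry_out(series=[[1,0.1,0.3,1],[1,0.1,0.3,1],[1,0.1,0.3,0],[1,0.1,0.3,0],[1,0.1,0.3,0]])

```text
t: 45.9
eef_pos: [888.1, 165.2, 261.0]
tcp_rot: [-3.12, 0.094, 0.315]
ft_force: [-0.7, 0.0, 0.2]
opening: 0.598
grip_force: 0.0
```

Emit:
carry_out(series=[[1,0.1,0.3,0],[1,0.1,0.3,0],[1,0.1,0.3,0],[0,0,0,0],[0,0,0,0]])

```text
t: 46.4
eef_pos: [914.7, 159.5, 257.0]
tcp_rot: [-3.132, 0.013, 0.316]
ft_force: [-0.9, -0.3, -0.6]
opening: 0.598
grip_force: 0.0
```

```bash
python3 -c "
from h import *
tool()"
```

```text
t 46.4 pos [914.7 159.5 257. ] j [0.1   1.14  0.048 0.007 1.969 1.357] tilt 0.9 head 162.1 yt [ 0.311 -0.95  -0.01 ] open 0.6 F [-0.9 -0.3 -0.6] g 0.0
```

Emit:
carry_out(series=[[-0.52,0.13,0,1],[-0.52,0.13,0,1],[-0.52,0.13,0,1],[-0.52,0.13,-0.2,1],[-0.52,0.13,-0.2,1]], fingers=-1)

```text
t: 46.9
eef_pos: [796.9, 190.2, 238.7]
tcp_rot: [-3.133, 0.012, 0.8]
ft_force: [1.2, 0.2, -0.8]
opening: 0.962
grip_force: 0.0
```

Emit:
carry_out(series=[[-0.52,0.13,-0.3,1],[-0.52,0.13,-0.4,1],[-0.52,0.13,-0.5,1],[-0.5,0.13,-0.4,1],[-0.5,0.12,-0.2,1]])

```text
t: 47.4
eef_pos: [668.4, 222.1, 146.4]
tcp_rot: [-3.13, 0.014, 1.324]
ft_force: [1.3, 0.6, 0.1]
opening: 1.003
grip_force: 0.0
```

Emit:
carry_out(series=[[0,0,0,0],[0,0,0,0],[0,0,0,0],[0,0,0,0],[0,0,0,0]])

```text
t: 47.9
eef_pos: [671.0, 221.4, 148.1]
tcp_rot: [-3.132, 0.013, 1.318]
ft_force: [0.1, -0.9, 0.3]
opening: 0.999
grip_force: 0.0
```

```bash
python3 -c "
from h import *
tool()"
```

```text
t 47.9 pos [671.  221.4 148.1] j [ 0.228  0.652  1.366 -0.008  1.137  0.484] tilt 0.9 head -140.0 yt [ 0.968 -0.25  -0.009] open 1.0 F [ 0.1 -0.9  0.3] g 0.0
```

Emit:
carry_out(series=[[-0.28,0.05,0,0],[0,0,-0.4,0],[0,0,-0.6,0],[0,0,-0.5,0],[0,0,-0.22,0]])

```text
t: 48.4
eef_pos: [655.8, 223.8, 59.7]
tcp_rot: [-3.13, 0.014, 1.319]
ft_force: [0.1, -0.6, 0.4]
opening: 1.005
grip_force: 0.0
```

Emit:
carry_out(series=[[0,0,0,0],[0,0,0,0],[0,0,0,0],[0,0,0,0],[0,0,0,0]])

```text
t: 48.9
eef_pos: [656.7, 224.3, 62.8]
tcp_rot: [-3.133, 0.012, 1.319]
ft_force: [-0.7, -0.4, 0.2]
opening: 0.996
grip_force: 0.0
```

Emit:
carry_out(series=[[0,0,0,0],[0,0,0,0],[0,0,0,0],[0,0,0,0],[0,0,0,0]], fingers=1)

```text
t: 49.4
eef_pos: [656.4, 224.2, 62.0]
tcp_rot: [-3.132, 0.013, 1.32]
ft_force: [-0.1, -0.1, -0.4]
opening: 0.635
grip_force: 0.0
```

Emit:
carry_out(series=[[0,0,0,0],[0,0,0,0],[0,0,0,0],[0,0,0,0],[0,0,0,0]])

```text
t: 49.9
eef_pos: [656.5, 224.2, 62.0]
tcp_rot: [-3.132, 0.013, 1.319]
ft_force: [0.3, -0.5, -0.9]
opening: 0.519
grip_force: 30.0
```

Gripped on the 50 mm head. Turn clockwise 66 degrees (1.15 rad), release, rise.

Emit:
carry_out(series=[[0,0,0,-1],[0,0,0,-1],[0,0,0,-1],[0,0,0,-1],[0,0,0,-1]])

```text
t: 50.4
eef_pos: [657.0, 224.1, 62.7]
tcp_rot: [-3.133, 0.012, 0.792]
ft_force: [1.7, -0.3, 3.3]
opening: 0.515
grip_force: 30.0
```

Emit:
carry_out(series=[[0,0,0,-1],[0,0,0,-1],[0,0,0,-1],[0,0,0,-1],[0,0,0,-1]])

```text
t: 50.9
eef_pos: [657.4, 223.8, 62.8]
tcp_rot: [-3.133, 0.011, 0.268]
ft_force: [3.1, -2.8, 3.0]
opening: 0.522
grip_force: 30.0
```

Emit:
carry_out(series=[[0,0,0,-1],[0,0,0,0],[0,0,0,0],[0,0,0,0],[0,0,0,0]])

```text
t: 51.4
eef_pos: [657.3, 223.8, 62.5]
tcp_rot: [-3.133, 0.011, 0.171]
ft_force: [3.9, -4.2, 2.9]
opening: 0.513
grip_force: 30.0
```

Emit:
carry_out(series=[[0,0,0,0],[0,0,0,0],[0,0,0,0],[0,0,0,0],[0,0,0,0]], fingers=-1)

```text
t: 51.9
eef_pos: [656.2, 224.3, 61.8]
tcp_rot: [-3.132, 0.013, 0.168]
ft_force: [-0.2, -0.0, 0.4]
opening: 0.882
grip_force: 0.0
```

Emit:
carry_out(series=[[0,0,0,0],[0,0,0,0],[0,0,0.3,0],[0,0,0.6,0],[0,0,0.8,0]])

```text
t: 52.4
eef_pos: [655.7, 224.0, 147.5]
tcp_rot: [-3.132, 0.016, 0.168]
ft_force: [1.5, 0.1, 0.2]
opening: 0.997
grip_force: 0.0
```

Emit:
carry_out(series=[[0,0,0.9,0],[0,0,0.9,0],[0,0,0.9,0],[0,0,0,0],[0,0,0,0]])

```text
t: 52.9
eef_pos: [656.4, 224.2, 284.0]
tcp_rot: [-3.132, 0.01, 0.168]
ft_force: [-0.4, -0.4, -1.1]
opening: 1.002
grip_force: 0.0
```

Run:
```python
from h import *
tool();a=snap("scene","s11")
for n in("short_piece","long_piece"):
    for r in env.look_for("scene",n)[:1]:print(n,r,at("scene",r["position"],36))
h=cv2.cvtColor(a,cv2.COLOR_RGB2HSV)
m=(((h[...,0]<8)|(h[...,0]>172))&(h[...,1]>150)&(h[...,2]>90)).astype(np.uint8)[270:330,370:420]
ys,xs=np.nonzero(m);print(ys.min()+270,ys.max()+270,ys.mean()+270,len(ys))
```

```text
t 52.9 pos [656.4 224.2 284. ] j [0.23  0.532 1.229 0.01  1.39  1.631] tilt 0.8 head 145.9 yt [ 0.167 -0.986 -0.01 ] open 1.0 F [-0.4 -0.4 -1.1] g 0.0
short_piece {'position': [0.659, 0.7514], 'conf': 0.93} [510.0798969  378.46611057  36.        ]
long_piece {'position': [0.6248, 0.7798], 'conf': 0.97} [437.74762049 386.7568293   36.        ]
290 310 300.11371237458195 299
```

Red centroid is back at row 300.1, the value measured when the button was up at the start. Both pieces are in the bin.

```bash
python3 -c "
from cell import env
print(env.job_done())"
```

```text
the job is handed in; nothing more can be done
None
```

The job is handed in, with no verdict returned: from the last camera image (robot time 52.9 s of 72), both mortar pieces are in the bin, the stop button is back up after being latched and turned clockwise, and the arm is clear of everything.

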